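# Clip the opened carton, bin the empties

## Robot

A 6-joint arm with a two-finger parallel gripper is mounted at the origin on a cart in front of the work surface, level with it; the furniture and walls round the work are solid. World frame = base frame: x ahead of the robot, y to its left, z up, the work surface at z = 0. Lengths are in m, angles in rad, forces in N, time in s.
With the tool pointing down it reaches from about 0.325 to 0.9 m from the base axis. Payload 6.1 kg.
Tool frame: the origin (TCP) lies on the centre line of the jaws, within the pads' length; the fingertips stand 14 mm ahead of it and the grasp point (between the pads) lies 5 mm behind it (robot.finger_overhang is the distance from the TCP to the fingertips, in m); z points along the fingers, y is the line along which they close (so a half turn about z gives the same grasp; the last joint's range is limited). The gripper opens to 87 mm and grips with 3 to 60 N. Pads are 19 mm wide; open, the fingers measure 117 mm over their backs; the gripper's body (75 mm by 190 mm) begins 51 mm behind the grasp point.
Start: joints at [-1.246, 0.22, 1.526, -0, 1.395, -0.126], TCP at [0.272, -0.563, 0.237] pointing down, gripper open.
Joint ranges: [-2.98, 2.98], [-0.91, 2.08], [0.09, 2.57], [-1.24, 4.39], [0.2, 2.65], [-2.68, 2.68]. Speed limits (rad/s): [2.57, 2.57, 3.01, 3.14, 3.14, 3.14].

## Interface

Orientations are given as a rotation vector (axis times angle).
In Python, from station import robot, optics gives the robot as it stands.
- The arm moves only by the tool play_rows, never from a script. Its argument "plan" is one flat list of numbers, 7 for each row, row after row: the turn, a rotation vector about the tool's x, y, z scaled (see below), then the shift along the tool's x, y, z scaled (see below), then the opening, from 0 (shut) to 1 (fully open). In form: [wx, wy, wz, tx, ty, tz, jaw, wx, wy, wz, tx, ty, tz, jaw, ...]. A call has 1 to 12 rows; each row shifts and turns the commanded pose from where the row before left it, along the tool's axes as they then stand; what a row does not reach is not made up. The controller multiplies each number of a shift by 0.15 m and each number of a turn by pi/2 rad. A row lasts 1/10 s, in which the tool goes at most 50 mm and 8.59 degrees, less where a joint would pass 70% of its speed; a pose out of reach is approached as far as the arm can. A call with a number of a shift or a turn outside -1 to 1 is refused whole. A call with a gripper value outside its range is refused whole. The fingers move at their own pace and stop on an object; "grip_force" is the grip in N (left out, the last holds). Time passes only in rows, so rows that do not move let the fingers close. It gives the time, the measured TCP pose, the force, the opening and the grip force at its end, in the units of the state.
- robot.get_obs(): the state, without advancing time (a new reading comes with each control period).
- optics.snapshot(name): name is "side" or "top" or "wrist"; returns the picture (400x640x3 uint8, red, green, blue); there is no depth.
- optics.get_calibration(name): a dict with "fx", "fy", "cx", "cy" (pixels), "rvec" (rotation vector, rad) and "tvec" (3), from world to camera coordinates, as OpenCV has them; the wrist camera has in their place "mount" (4x4, takes a point from camera to tool coordinates, whose origin is the TCP and whose axes are the flange's). Camera axes: x right, y down, z forward; pixel columns grow to the right and rows downward; lengths in m; the calibration is good to about 2 mm. A picture is of the moment at which its call begins: read the wrist's pose just before it. get_calibration takes no time and is no camera call.
- robot.sign_off(): hands the job in; it is judged then, once.
The state is a dict: "t": time; "joint_pos": joint angles; "joint_velocities": joint speeds; "tau": joint torques, N m; "position": TCP position; "eef_rot": TCP orientation; "ft_force": force on the tool from outside, world axes, zero at the start; "torque": the same for the moment, N m; "grip_width": finger opening in m; "finger_force": force on a finger pad.
Only numpy, scipy, OpenCV 4.12 (cv2) and the standard library are available. Lean on these libraries where they do the work, as an engineer would, in place of code of your own. Each camera call takes 0.05 s, during which the arm holds its last target. There are 200 camera calls.

## Task

Breakfast is over. Take the spring clip off the small empty carton that wears it and close the tall opened carton with it: the clip upright near the middle of the top seam, the tall carton left standing on the worktop. Then press the bin's pedal fully down so that the lid stays open, put every small carton into the bin, shut the lid again, and leave the other things on the worktop where they are.

Things in the scene. Friction and masses are not known exactly. Their poses are not given: they have to be found in the camera images.
- tall_carton: opened white gable-top carton with blue bands, about half full (0.45 kg), 70 x 70 mm, 158 mm high in all: straight walls to 118 mm, sloping gable to 138 mm, then the upright top seam, a fin 5 mm thick (x), 20 mm high and 67 mm long (y). Origin: centre of its underside; z up; the seam runs along its y axis. Stands on the worktop
- tall_carton_seam (a point): middle of the top edge of the tall carton's seam, 158 mm above its underside
- small_carton_1: small empty gable-top carton (25 g) that wears the clip at the start; white with blue bands, 60 x 60 mm, 100 mm high in all: straight walls to 66 mm, gable to 82 mm, then the seam, a fin 5 mm thick (x), 18 mm high and 57 mm long along its y axis. Origin: centre of its underside, z up. Always present
- small_carton_2: small empty carton, the same; may be absent. The wall cabinet overhead (front at x = 0.59 m, underside 0.46 m above the worktop) leaves an upright wrist room only for cartons nearer than about x = 0.53 m; one knocked farther is taken with the tool tilted
- small_carton_3: small empty carton, the same; may be absent
- small_carton_4: small empty carton, the same; may be absent
- clip: grey spring clip like a big clothes-peg, 75 mm high, 40 g, at the start on small_carton_1's seam, jaws down. Origin between the lower ends of the jaws; y along the seam, x across it (the way the jaws open), z up; jaws z = 0 to 14 mm, 40 mm wide; pivot z = 34 mm; tails z = 34 to 74 mm. The frame is fixed to the half on the +x side, so it leans by half the jaw angle while the clip is squeezed
- clip_mouth (a point): between the jaws, 7 mm above their lower ends; fixed to the +x half
- clip_tails (a point): between the two tails, 60 mm above the jaws' lower ends: the height to squeeze them at, from above, across x. On a seam the tails lean outwards, 43 mm over their outsides at the top; squeezed they go to a stop where their outsides are parallel, 23 mm apart. Fixed to the +x half
- clip_jaw (a joint): opening of the clip's jaws: 0 gripping a 5 mm seam, -0.07 rad shut on nothing, 0.5 rad fully open, when the jaws stand about 18 mm apart. Sprung shut: squeezing the tails takes about 7 N, so grip with 15 N or more
- bin: steel worktop pedal bin, heavy, does not move. 150 mm deep (x), 220 mm wide (y), 190 mm high without the lid; walls 4 mm. Origin: centre of its underside, z up; the pedal is at its front (-x), the lid's hinge and a 38 mm deep housing at the back (+x). It stands to the robot's right, turned about a quarter turn, so that the pedal points to the robot's left
- bin_in (a point): middle of the bin's inner floor, 20 mm above the worktop; the axes are those of the bin
- bin_rim (a point): middle of the bin's mouth, 190 mm above the worktop
- pedal (a joint): angle of the bin's pedal: 0 up, 0.24 rad fully down on its stop. A spring pushes it up again; pressing takes 7 to 15 N. It lifts the lid through a rear arm, one way only
- pedal_pad (a point): middle of the top of the pedal's rubber pad (pad 38 mm along the bin's x, 60 mm wide), 150 mm in front of the bin's origin, so 75 mm clear of the bin's front; 47 mm above the worktop when up, about 16 mm when fully down
- lid (a joint): angle of the lid: 0 shut, 1.85 rad fully open, leaning back past upright. Raised by the pedal beyond about 1.55 rad it falls back and stays open by its own weight; below that it falls shut. Pushed forward past upright from behind it falls shut by itself
- lid_edge (a point): middle of the lid's free edge, 159 mm from its hinge
- lid_hinge (a point): the lid's hinge line, at the back of the bin, 79 mm behind the bin's origin and 192 mm above the worktop, parallel to the bin's y. The lid is 228 mm wide and 12 mm thick; the underside passes through the hinge line
- mug: white mug standing among the cartons, 88 mm high; to be left alone. Origin under its middle
- salt_shaker: salt shaker, 90 mm high; to be left alone
- tin: small food tin, 58 mm high; to be left alone
- pepper_mill: wooden pepper mill, 170 mm high; to be left alone

How it is judged:
By the outcome, as a careful person would: the job done as asked, in the order asked, and still so for the second after the job is handed in, with the robot touching nothing.
Of small_carton_2, small_carton_3, small_carton_4 only 1 to 3 are there at a start; the rules pass over those that are not, and their reading is None.
At some moment in a run one of small_carton_2, small_carton_3, small_carton_4 may be knocked a few centimetres aside while the robot is not near it.
It also fails if it takes over 210 s, if anything falls off the work surface, if the arm or the gripper's body presses on something with over 40 N, if the wrist force passes 120 N, or if a joint passes its speed limit or range.

## Working session

There is one attempt and no reset: what is moved stays moved. The work goes in short steps, Python scripts to look and compute and a tool call to move; the robot and the scene stay as the last step left them, time stands still between calls to the robot, and variables do not carry over. Pictures are saved under pics/ and viewed, at most 14 in all, crops included, and the job is handed in when it is done.

Besides the shell and the picture viewer there is one more tool, called after "Call:" as a command line: name --argument value ..., lists and objects as JSON in quotes. play_rows: Moves the arm, as the interface text tells. Its arguments: {"type":"object","properties":{"plan":{"type":"array"},"grip_force":{"type":"number"}},"required":["plan"]}

```bash
ls; mkdir -p pics; python3 - <<'E'
from station import robot, optics
import cv2
o=robot.get_obs(); print({k:(v if not hasattr(v,'round') else v) for k,v in o.items()})
for n in ("side","top","wrist"):
    cv2.imwrite(f"pics/{n}0.png",optics.snapshot(n)[:,:,::-1]); print(n,optics.get_calibration(n))
E
```

```text
pics
{'t': 0.0, 'joint_pos': array([-1.24611033e+00,  2.21200013e-01,  1.52762603e+00,  1.17144956e-06,
        1.39470516e+00, -1.26099381e-01]), 'joint_velocities': array([-2.52113172e-04, -8.80635542e-04, -1.79761010e-03,  2.83328861e-04,
       -1.80278173e-05,  1.63724203e-03]), 'tau': array([-1.33469628e-03, -4.94611502e+01, -3.87378824e+01,  7.00408733e-02,
        5.71641326e-02, -1.31825782e-04]), 'position': array([ 0.27209931, -0.56199279,  0.23544552]), 'eef_rot': array([-3.06025027e+00, -7.01680374e-01,  2.99871666e-04]), 'ft_force': array([-0.6272188 , -0.64332218, -0.50752344]), 'torque': array([-0.03023511,  0.0269978 , -0.00816075]), 'finger_force': 0.0, 'grip_width': 0.08711673122341994}
side {'fx': 376.887597331536, 'fy': 376.887597331536, 'cx': 322.70512105437194, 'cy': 208.36659474029952, 'rvec': array([-0.05789061,  2.67276275, -1.63662048]), 'tvec': array([0.56675734, 0.16286917, 0.94366574])}
top {'fx': 455.45377713511033, 'fy': 455.45377713511033, 'cx': 321.89221219470915, 'cy': 198.24080463586708, 'rvec': array([ 2.27256942, -1.86663396,  0.23433198]), 'tvec': array([-0.16126878,  0.58206354,  1.16305742])}
wrist {'fx': 313.57638996490715, 'fy': 313.57638996490715, 'cx': 321.72190798066055, 'cy': 200.52360731592825, 'mount': array([[ 4.83890610e-04, -9.56133562e-01, -2.92930670e-01,
         7.89019003e-02],
       [ 9.99999059e-01,  8.67406254e-05,  1.36876938e-03,
        -2.18320498e-04],
       [-1.28331735e-03, -2.92931057e-01,  9.56132705e-01,
        -1.47019375e-01],
       [ 0.00000000e+00,  0.00000000e+00,  0.00000000e+00,
         1.00000000e+00]])}
```

View pics/side0.png

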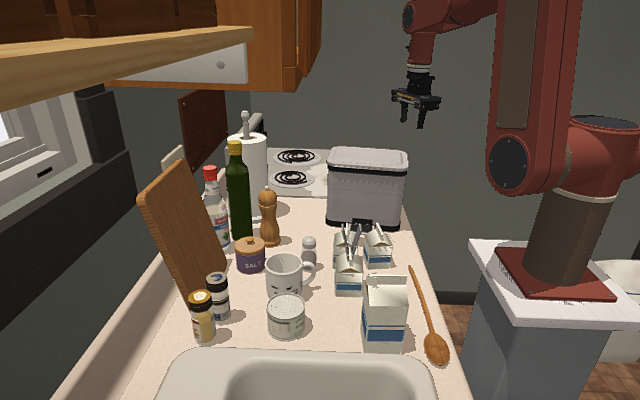

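View pics/top0.png

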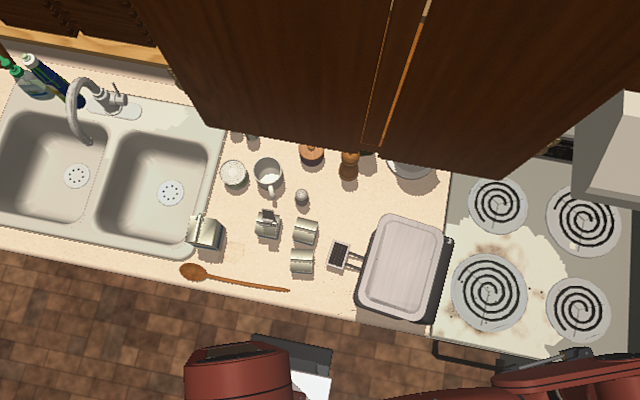

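The side view shows the tall carton at (385,315), the small cartons at (350,270), (377,250) and (343,245), and the bin at (366,190). In the top view, the tall carton is at (205,232), the clipped carton at (268,222), the other two at (305,231) and (302,262), and the pedal at (339,256). I'll view enlarged crops next.

```bash
cat > h.py <<'E'
import numpy as np, cv2
from scipy.spatial.transform import Rotation as R
from station import robot, optics
def cam(n):
    c=optics.get_calibration(n); K=np.array([[c['fx'],0,c['cx']],[0,c['fy'],c['cy']],[0,0,1]])
    if n=='wrist':
        o=robot.get_obs(); T=np.eye(4); T[:3,:3]=R.from_rotvec(o['eef_rot']).as_matrix(); T[:3,3]=o['position']
        W=T@c['mount']; return K,W[:3,:3],W[:3,3]
    A=R.from_rotvec(c['rvec']).as_matrix(); return K,A.T,-A.T@c['tvec']
def ray(C,uv):
    K,Rc,p=C; d=Rc@np.linalg.inv(K)@np.array([uv[0],uv[1],1.]); return p,d/np.linalg.norm(d)
def plane(C,uv,z):
    p,d=ray(C,uv); return p+d*(z-p[2])/d[2]
def tri(*obs):
    A=np.zeros((3,3));b=np.zeros(3);L=[]
    for C,uv in obs:
        p,d=ray(C,uv);M=np.eye(3)-np.outer(d,d);A+=M;b+=M@p;L.append((p,M))
    x=np.linalg.solve(A,b); return x,max(np.linalg.norm(M@(x-p)) for p,M in L)
def proj(C,X):
    K,Rc,p=C; q=K@(Rc.T@(np.array(X)-p)); return q[:2]/q[2]
def snap(n,f):
    C=cam(n); im=optics.snapshot(n)[:,:,::-1].copy(); cv2.imwrite('pics/'+f,im); return C,im
E
python3 - <<'E'
from h import *
a=cv2.imread('pics/top0.png')[150:300,180:455]; b=cv2.imread('pics/side0.png')[140:360,320:450]
a=cv2.resize(a,None,fx=2.2,fy=2.2,interpolation=2); b=cv2.resize(b,None,fx=2.6,fy=2.6,interpolation=2)
cv2.imwrite('pics/a.png',cv2.resize(cv2.imread('pics/top0.png')[150:330,185:450],None,fx=3,fy=3,interpolation=2));cv2.imwrite('pics/b.png',b)
C=cam('top')
for n,uv,z in [('tall',(205,232),.12),('s1',(268,228),.08),('s2',(305,232),.08),('s3',(302,262),.08),('pedal',(339,256),.047),('mug',(268,178),.08),('salt',(302,197),.09),('lid c',(402,267),.2),('tin',(233,174),.058)]:
    print(n,plane(C,uv,z).round(3))
print(C[2],cam('side')[2])
E
```

```text
tall [0.445 0.229 0.12 ]
s1 [0.493 0.079 0.08 ]
s2 [ 0.501 -0.02   0.08 ]
s3 [ 0.422 -0.028  0.08 ]
pedal [ 0.461 -0.12   0.047]
mug [0.628 0.11  0.08 ]
salt [0.591 0.007 0.09 ]
lid c [ 0.444 -0.267  0.2  ]
tin [0.626 0.212 0.058]
[ 0.30372083 -0.10310785  1.27068115] [0.55953394 0.78215802 0.55981771]
```

View pics/a.png

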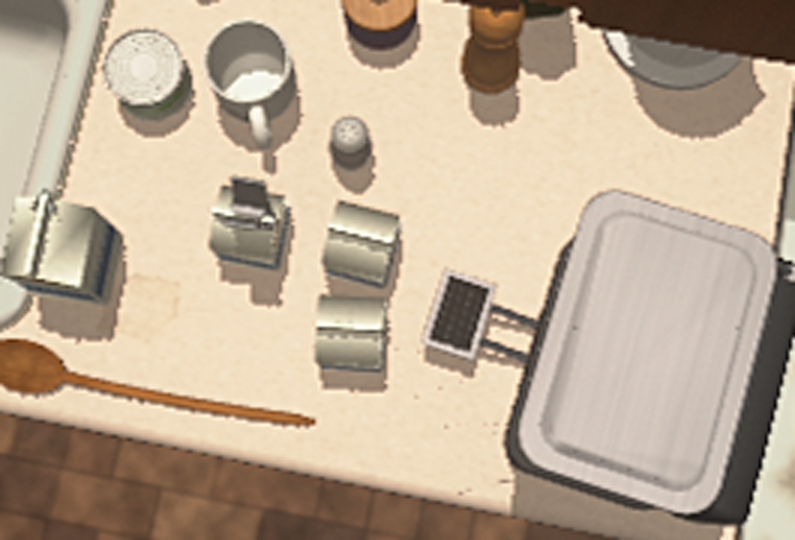

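View pics/b.png

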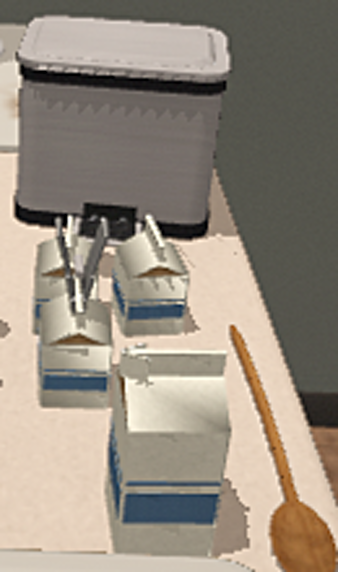

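The top crop shows the clip on the carton at (250,225), its jaws at about (245,220). The seams of the other two run near-horizontal at (362,240) and (350,330), the pedal pad is at (460,315), and the tall carton's seam is at (40,235), running front to back. The side crop shows the clip tails flaring above the near small carton. I'll raise the wrist over the scene and measure from there.

```bash
cat >> h.py <<'E'
def down(yaw): # tool x at world yaw, z down
    c,s=np.cos(yaw),np.sin(yaw); return np.array([[c,s,0],[s,-c,0],[0,0,-1.]])
def rows(wps,step=.045,deg=8.,start=None):
    """wps: (pos, Rmat or None); prints turn/shift units per row"""
    if start is None:
        o=robot.get_obs(); start=(o['position'],R.from_rotvec(o['eef_rot']).as_matrix())
    p,A=np.array(start[0],float),np.array(start[1],float)
    for q,B in wps:
        B=A if B is None else B; q=np.array(q,float)
        w=R.from_matrix(A.T@B).as_rotvec(); n=max(1,int(np.ceil(max(np.linalg.norm(q-p)/step,np.degrees(np.linalg.norm(w))/deg))))
        d=(q-p)/n; out=[]
        for i in range(n):
            u=np.r_[np.round(w/n/(np.pi/2),4),np.round(A.T@d/.15,3)]
            p=p+A@u[3:]*.15; A=A@R.from_rotvec(u[:3]*np.pi/2).as_matrix()
            s=' '.join('%g'%x for x in u+0.)
            if out and out[-1][0]==s: out[-1][1]+=1
            else: out.append([s,1])
        print(n,'rows ->',q.round(4)); [print('  ',k,'x',s) for s,k in out]
E
python3 - <<'E'
from h import *
rows([((.3,-.5,.35),None),((.42,.12,.35),down(0))])
E
```

```text
3 rows -> [ 0.3  -0.5   0.35]
   3 x 0 0 0 0.116 -0.098 -0.254
15 rows -> [0.42 0.12 0.35]
   1 x -0.0001 0 0.0191 0.168 -0.225 0
   1 x -0.0001 0 0.0191 0.161 -0.23 0
   1 x -0.0001 0 0.0191 0.154 -0.234 0
   1 x -0.0001 0 0.0191 0.147 -0.239 0
   1 x -0.0001 0 0.0191 0.14 -0.243 0
   1 x -0.0001 0 0.0191 0.133 -0.247 0
   1 x -0.0001 0 0.0191 0.125 -0.251 0
   1 x -0.0001 0 0.0191 0.117 -0.255 0
   1 x -0.0001 0 0.0191 0.11 -0.258 0
   1 x -0.0001 0 0.0191 0.102 -0.261 0
   1 x -0.0001 0 0.0191 0.094 -0.264 0
   1 x -0.0001 0 0.0191 0.086 -0.267 0
   1 x -0.0001 0 0.0191 0.078 -0.27 0
   1 x -0.0001 0 0.0191 0.07 -0.272 0
   1 x -0.0001 0 0.0191 0.062 -0.274 0
```

Call:
play_rows --plan '[0,0,0,0.12,-0.1,-0.25,1,0,0,0,0.12,-0.1,-0.25,1,0,0,0,0.12,-0.1,-0.25,1,0,0,0.095,0,0,0,1,0,0,0.095,0,0,0,1,0,0,0.096,0,0,0,1]'

```text
t: 0.75
position: [0.3015, -0.4982, 0.3493]
eef_rot: [3.141, -0.005, 0.0]
ft_force: [-0.2, 0.0, 0.1]
grip_width: 0.0875
finger_force: 0.0
```

Call:
play_rows --plan '[0,0,0,0.07,-0.28,0,1,0,0,0,0.07,-0.28,0,1,0,0,0,0.07,-0.28,0,1,0,0,0,0.07,-0.28,0,1,0,0,0,0.07,-0.28,0,1,0,0,0,0.07,-0.28,0,1,0,0,0,0.07,-0.28,0,1,0,0,0,0.07,-0.28,0,1,0,0,0,0.07,-0.28,0,1,0,0,0,0.07,-0.28,0,1,0,0,0,0.07,-0.28,0,1,0,0,0,0,0,0,1]'

```text
t: 1.95
position: [0.4161, -0.0317, 0.349]
eef_rot: [-3.14, -0.015, -0.001]
ft_force: [-0.9, -0.9, 0.6]
grip_width: 0.0869
finger_force: 0.0
```

```bash
python3 - <<'E'
from h import *
o=robot.get_obs();print(o['position'],o['eef_rot'])
C,im=snap('wrist','w1.png'); np.savez('w1.npz',K=C[0],R=C[1],p=C[2])
for z in (.1,):
  for xy in [(.445,.229),(.493,.079),(.5,-.02),(.42,-.028),(.46,-.12),(.444,-.267)]: print(proj(C,(*xy,z)).round())
cv2.imwrite('pics/w1b.png',cv2.resize(im,(800,500),interpolation=2))
E
```

```text
[ 0.41607351 -0.03169755  0.34898698] [-3.13958123e+00 -1.46329481e-02 -7.22906910e-04]
[113. 144.]
[230. 106.]
[312. 100.]
[318. 166.]
[393. 135.]
[509. 149.]
```

View pics/w1b.png

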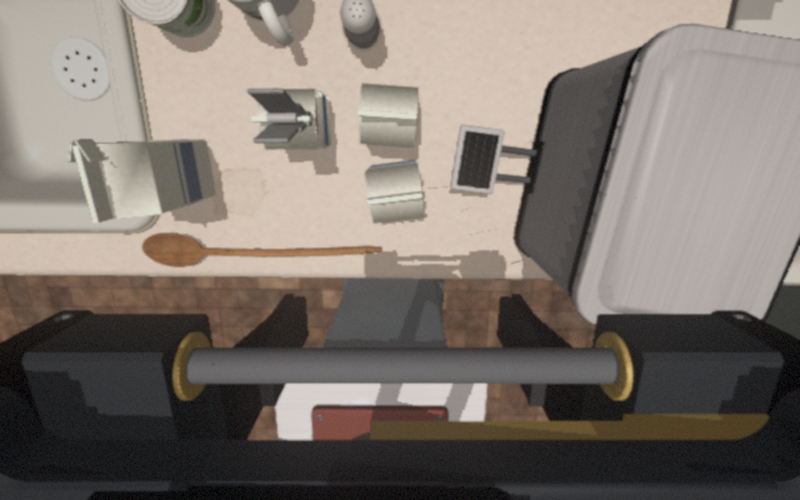

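The wrist view, scaled to 800 px, shows the clip at (285,118) with its tails splayed across world x. Seams run at (390,118) and (395,198), the tall carton's seam goes from (78,150) to (95,218), the pedal is at (478,158) and the lid is at the right. I'll take a second view from the left.

Call:
play_rows --plan '[0,0,0,0,-0.2,0,1,0,0,0,0,-0.2,0,1,0,0,0,0,-0.2,0,1,0,0,0,0,-0.2,0,1,0,0,0,0,-0.2,0,1,0,0,0,0,-0.2,0,1,0,0,0,0,0,0,1,0,0,0,0,0,0,1]'

```text
t: 2.8
position: [0.4154, 0.1429, 0.3487]
eef_rot: [3.141, 0.004, -0.001]
ft_force: [0.1, 0.3, 0.2]
grip_width: 0.0871
finger_force: 0.0
```

```bash
python3 - <<'E'
from h import *
o=robot.get_obs();print(o['position'],o['eef_rot'])
C,im=snap('wrist','w2.png'); np.savez('w2.npz',K=C[0],R=C[1],p=C[2])
a=cv2.imread('pics/w1.png')[50:200,40:430]
b=im[50:200,150:540]
cv2.imwrite('pics/ab.png',cv2.resize(np.vstack([a,b]),None,fx=2,fy=2,interpolation=2))
E
```

```text
[0.41539204 0.14291746 0.34874094] [ 3.14069152e+00  4.02437895e-03 -9.46718546e-04]
```

View pics/ab.png

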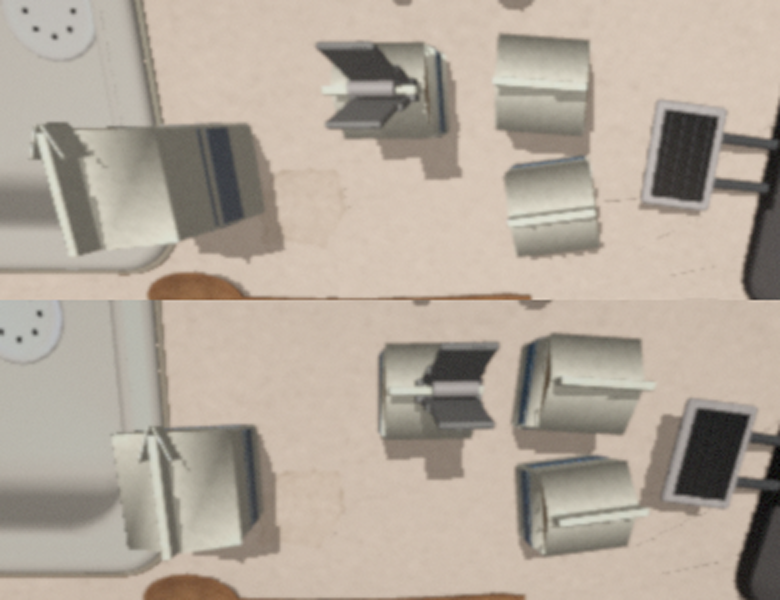

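The stacked crops (view 1 above, view 2 below) give these seam ends, in 2x crop pixels:

| Seam | View 1 | View 2 |
|---|---|---|
| Tall carton | (44,130)–(77,250) | (152,432)–(166,553) |
| Clipped carton | (322,91)–(418,88) | (388,392)–(485,394) |
| Upper small carton | (497,83)–(590,90) | (555,382)–(655,386) |
| Lower small carton | (510,220)–(597,212) | (555,520)–(648,512) |

The clip's tail tops are centred at (352,84) and (466,384).

```bash
cat >> h.py <<'E'
def load(f): d=np.load(f); return d['K'],d['R'],d['p']
E
python3 - <<'E'
from h import *
A,B,T=load('w1.npz'),load('w2.npz'),cam('top')
a=lambda p:(p[0]/2+40,p[1]/2+50); b=lambda p:(p[0]/2+150,(p[1]-300)/2+50)
P={'tall_far':((44,130),(152,432)),'tall_near':((77,250),(166,553)),
'c1L':((322,91),(388,392)),'c1R':((418,88),(485,394)),
'tailfar':((349,43),(469,343)),'tailnear':((355,125),(462,425)),
'c2L':((497,83),(555,382)),'c2R':((590,90),(655,386)),
'c3L':((510,220),(555,520)),'c3R':((597,212),(648,512)),
'pedFL':((657,102),(688,401)),'pedFR':((725,107),(755,405)),'pedNL':((645,205),(668,502)),'pedNR':((710,210),(735,507))}
for k,(u,v) in P.items():
    x,e=tri((A,a(u)),(B,b(v))); print(k,x.round(4),round(e*1000,1),'top px',proj(T,x).round())
# lid corners visible in w1 (800 view *.8) on z=.204
for uv in [(660,28),(578,300),(548,75),(518,238),(800,40)]: print('lid',plane(A,(uv[0]*.8,uv[1]*.8),.2).round(3))
# lid rim in top view
for uv in [(185+600/3,150+192/3),(185+775/3,150+245/3),(185+520/3,150+455/3),(185+700/3,150+515/3)]: print('lidtop',plane(T,uv,.2).round(3))
E
```

```text
tall_far [0.4822 0.2431 0.1524] 0.3 top px [200. 214.]
tall_near [0.4167 0.2416 0.15  ] 0.1 top px [194. 240.]
c1L [0.5043 0.1148 0.0955] 0.0 top px [255. 220.]
c1R [0.505  0.0562 0.097 ] 1.6 top px [277. 224.]
tailfar [0.5266 0.0781 0.1519] 0.2 top px [268. 210.]
tailnear [0.4863 0.079  0.1504] 0.2 top px [264. 225.]
c2L [0.5107 0.01   0.0825] 0.2 top px [295. 226.]
c2R [ 0.5075 -0.0476  0.0933] 0.9 top px [316. 231.]
c3L [0.4253 0.0028 0.0872] 0.1 top px [291. 258.]
c3R [ 0.4322 -0.0537  0.095 ] 0.3 top px [312. 260.]
pedFL [ 0.5005 -0.096   0.0423] 0.1 top px [333. 240.]
pedFR [ 0.4979 -0.1434  0.0413] 0.0 top px [350. 244.]
pedNL [ 0.431  -0.0905  0.0472] 0.6 top px [326. 265.]
pedNR [ 0.4284 -0.1361  0.0519] 0.4 top px [343. 269.]
lid [ 0.563 -0.204  0.2  ]
lid [ 0.364 -0.177  0.2  ]
lid [ 0.533 -0.133  0.2  ]
lid [ 0.416 -0.123  0.2  ]
lid [ 0.557 -0.301  0.2  ]
lidtop [ 0.562 -0.208  0.2  ]
lidtop [ 0.546 -0.351  0.2  ]
lidtop [ 0.347 -0.181  0.2  ]
lidtop [ 0.33  -0.322  0.2  ]
```

Call:
play_rows --plan '[0,0,-0.091,0,0,0,1,0,0,-0.091,0,0,0,1,0,0,-0.091,0,0,0,1,0,0,-0.091,0,0,0,1,0,0,-0.091,0,0,0,1,0,0,-0.091,0,0,0,1,0,0,-0.091,0,0,0,1,0,0,-0.091,0,0,0,1,0,0,-0.091,0,0,0,1,0,0,-0.091,0,0,0,1,0,0,-0.091,0,0,0,1,0,0,0,0,0,0,1]'

```text
t: 4.05
position: [0.4156, 0.1422, 0.349]
eef_rot: [2.218, 2.224, -0.0]
ft_force: [-0.3, 0.2, -0.5]
grip_width: 0.0872
finger_force: 0.0
```

Call:
play_rows --plan '[0,0,0,-0.107,0.15,0.15,1,0,0,0,-0.107,0.15,0.15,1,0,0,0,-0.107,0.15,0.15,1,0,0,0,-0.107,0.15,0.15,1,0,0,0,0,0,0,1,0,0,0,0,0,0,1]'

```text
t: 4.65
position: [0.5052, 0.0787, 0.2583]
eef_rot: [-2.222, -2.219, 0.003]
ft_force: [0.0, 0.9, 1.0]
grip_width: 0.0872
finger_force: 0.0
```

```bash
python3 - <<'E'
from h import *
C,im=snap('wrist','w3.png'); np.savez('w3.npz',K=C[0],R=C[1],p=C[2])
print(proj(C,(.505,.0785,.157)),proj(C,(.505,.0785,.1)))
rows([((.5055,.0785,.138),down(np.pi/2))])
cv2.imwrite('pics/w3b.png',cv2.resize(im[100:400,160:480],None,fx=2,fy=2))
E
```

```text
[323.563987   205.06139574] [323.41306438 187.65843192]
3 rows -> [0.5055 0.0785 0.138 ]
   3 x -0.0001 0 0.0001 -0.002 0 0.27
```

View pics/w3b.png

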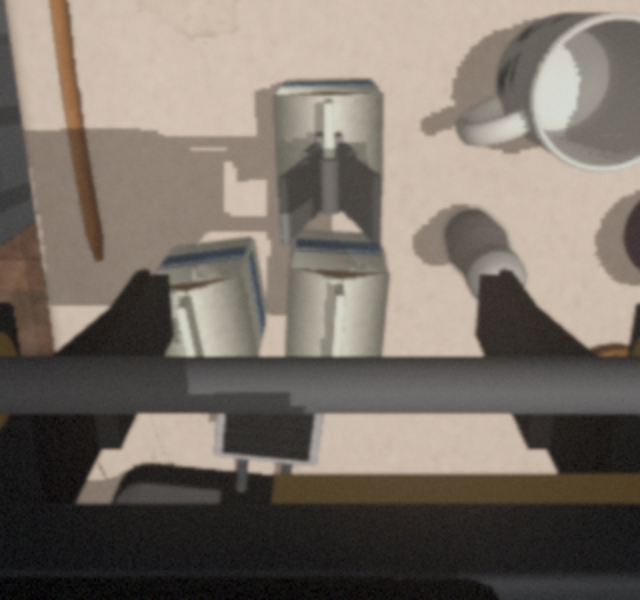

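The clip sits centred between the fingers at crop (330,190), as predicted. I'll descend and squeeze the tails.

Call:
play_rows --plan '[0,0,0,0,0.004,0.2,1,0,0,0,0,0,0.2,1,0,0,0,0,0,0.2,1,0,0,0,0,0,0.2,1,0,0,0,0,0,0,1,0,0,0,0,0,0,0,0,0,0,0,0,0,0,0,0,0,0,0,0,0,0,0,0,0,0,0,0,0,0,0,0,0,0,0,0,0,0,0,0,0,0]' --grip_force 25

```text
t: 5.8
position: [0.5063, 0.0799, 0.1394]
eef_rot: [2.217, 2.225, 0.001]
ft_force: [0.7, 0.5, -0.1]
grip_width: 0.0469
finger_force: 0.0
```

Call:
play_rows --plan '[0,0,0,0,0,0,0,0,0,0,0,0,0,0,0,0,0,0,0,0,0,0,0,0,0,0,0,0]'

```text
t: 6.2
position: [0.5061, 0.0799, 0.1389]
eef_rot: [-2.217, -2.226, 0.0]
ft_force: [-0.6, 0.2, 0.0]
grip_width: 0.0225
finger_force: 25.0
```

Call:
play_rows --plan '[0,0,0,0,0,0,0,0,0,0,0,0,-0.07,0,0,0,0,0,0,-0.1,0,0,0,0,0,0,-0.15,0,0,0,0,0,0,-0.2,0,0,0,0,0,0,-0.25,0,0,0,0,0,0,-0.25,0,0,0,0,0,0,0,0,0,0,0,0,0,0,0]'

```text
t: 7.1
position: [0.5069, 0.0799, 0.2945]
eef_rot: [2.215, 2.224, 0.005]
ft_force: [-0.2, -0.9, -0.6]
grip_width: 0.0228
finger_force: 25.0
```

```bash
python3 - <<'E'
from h import *
S,s=snap('side','s1.png');C,im=snap('wrist','w4.png')
w=im[100:400,160:480]; v=cv2.resize(s[100:380,250:450],None,fx=300/280*1.9,fy=300/280*1.9)
w=cv2.resize(w,None,fx=1.15,fy=1.15); h=max(w.shape[0],v.shape[0])
pad=lambda q:np.vstack([q,np.zeros((h-q.shape[0],q.shape[1],3),np.uint8)])
cv2.imwrite('pics/c1.png',np.hstack([pad(w),pad(v)]))
o=robot.get_obs(); print(o['position'],o['grip_width'])
rows([(o['position'],down(np.pi)),((.4495,.2424,.28),down(np.pi))])
E
```

```text
[0.50559156 0.07990096 0.29145362] 0.022371580786201776
12 rows -> [0.5056 0.0799 0.2915]
   12 x 0 0 -0.0831 0 0 0
4 rows -> [0.4495 0.2424 0.28  ]
   3 x 0 -0.0002 -0.0001 0.094 0.271 0.019
   1 x 0 -0.0002 -0.0001 0.093 0.271 0.019
```

View pics/c1.png

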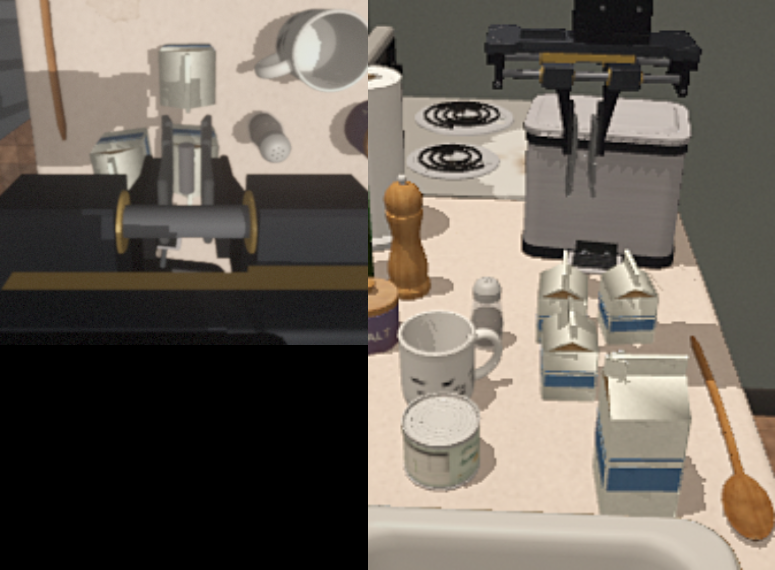

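The clip is held upright between the fingers with its jaws apart, and the carton stayed put. I'll rotate to yaw 180° and hover over the tall carton's seam.

Call:
play_rows --plan '[0,0,-0.0833,0,0,0,0,0,0,-0.0833,0,0,0,0,0,0,-0.0833,0,0,0,0,0,0,-0.0833,0,0,0,0,0,0,-0.0833,0,0,0,0,0,0,-0.0833,0,0,0,0,0,0,-0.0833,0,0,0,0,0,0,-0.0833,0,0,0,0,0,0,-0.0833,0,0,0,0,0,0,-0.0833,0,0,0,0,0,0,-0.0833,0,0,0,0,0,0,-0.0833,0,0,0,0]'

```text
t: 8.4
position: [0.5052, 0.0799, 0.2901]
eef_rot: [0.014, -3.138, 0.0]
ft_force: [0.1, -0.5, -0.2]
grip_width: 0.0226
finger_force: 25.0
```

Call:
play_rows --plan '[0,0,0,0.075,0.217,0.015,0,0,0,0,0.075,0.217,0.015,0,0,0,0,0.075,0.217,0.015,0,0,0,0,0.075,0.217,0.015,0,0,0,0,0.075,0.217,0.015,0,0,0,0,0,0,0,0,0,0,0,0,0,0,0,0,0,0,0,0,0,0]'

```text
t: 9.2
position: [0.4492, 0.2417, 0.2799]
eef_rot: [0.005, -3.14, 0.002]
ft_force: [0.3, 0.7, -0.2]
grip_width: 0.0221
finger_force: 25.0
```

```bash
python3 - <<'E'
from h import *
C,im=snap('wrist','w5.png'); np.savez('w5.npz',K=C[0],R=C[1],p=C[2])
T,t=snap('top','t2.png'); S,s=snap('side','s2.png')
for z in (.158,): print([proj(C,(x,.2424,z)).round() for x in (.416,.4495,.483)])
w=im[60:300,160:480]; a=cv2.resize(w,None,fx=1.6,fy=1.6)
v=cv2.resize(s[180:380,330:440],None,fx=2.4*.8,fy=2.4*.8); h=384
cv2.imwrite('pics/c2.png',np.hstack([a,v]))
o=robot.get_obs(); print(o['position'],o['grip_width'])
E
```

```text
[array([324., 164.]), array([324., 201.]), array([323., 235.])]
[0.44970943 0.24145601 0.28055616] 0.022513464714875635
```

View pics/c2.png

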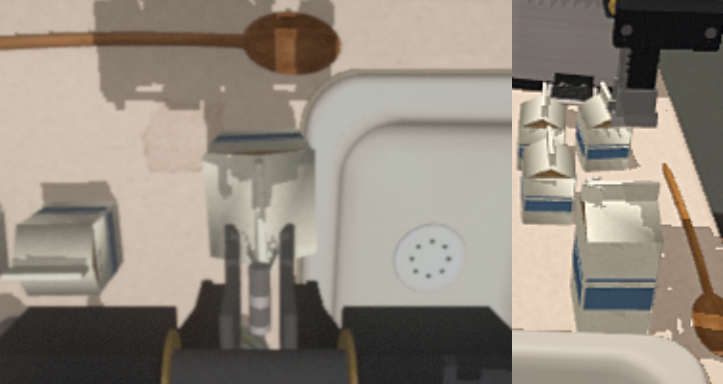

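The seam lies under the open jaws, with its near end at (321,159) and the clip line at x≈322. I'll descend 84 mm.

Call:
play_rows --plan '[0,0,0,0.005,0.003,0.1,0,0,0,0,0,0,0.1,0,0,0,0,0,0,0.1,0,0,0,0,0,0,0.1,0,0,0,0,0,0,0.08,0,0,0,0,0,0,0.05,0,0,0,0,0,0,0.03,0,0,0,0,0,0,0,0,0,0,0,0,0,0,0]'

```text
t: 10.25
position: [0.449, 0.2431, 0.1973]
eef_rot: [-0.005, 3.141, 0.0]
ft_force: [0.2, -0.5, -0.5]
grip_width: 0.0227
finger_force: 25.0
```

```bash
python3 - <<'E'
from h import *
C,im=snap('wrist','w6.png'); S,s=snap('side','s3.png')
a=cv2.resize(im[60:300,160:480],None,fx=1.25,fy=1.25)
v=cv2.resize(s[220:370,340:430],None,fx=4,fy=4); a=np.vstack([a,np.zeros((300,400,3),np.uint8)])
cv2.imwrite('pics/c3.png',np.hstack([a,v])); o=robot.get_obs(); print(o['position'],o['grip_width'],o['ft_force'])
E
```

```text
[0.44910449 0.24310023 0.19760246] 0.02247389082707962 [-0.11808443 -0.40559637 -0.14894576]
```

View pics/c3.png

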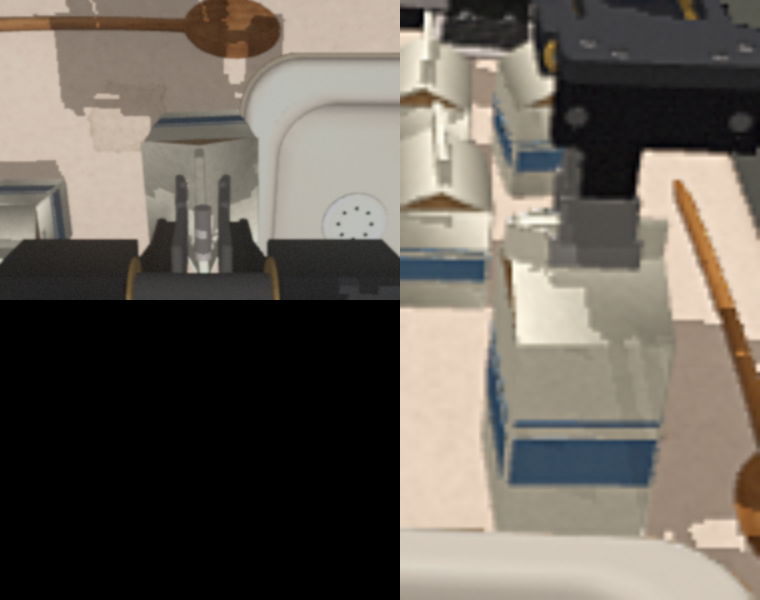

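The clip straddles the seam near its middle with no contact force. I'll release and rise.

Call:
play_rows --plan '[0,0,0,0,0,0,0.3,0,0,0,0,0,0,0.4,0,0,0,0,0,0,0.5,0,0,0,0,0,0,0.6,0,0,0,0,0,0,0.8,0,0,0,0,0,0,0.9,0,0,0,0,0,0,0.9,0,0,0,0,0,-0.1,0.9,0,0,0,0,0,-0.2,0.9,0,0,0,0,0,-0.2,0.9,0,0,0,0,0,-0.3,0.9,0,0,0,0,0,0,0.9]'

```text
t: 11.55
position: [0.4515, 0.244, 0.3255]
eef_rot: [-0.005, 3.129, 0.007]
ft_force: [-0.2, -0.5, 0.4]
grip_width: 0.0781
finger_force: 0.0
```

```bash
python3 - <<'E'
from h import *
C,im=snap('wrist','w7.png'); S,s=snap('side','s4.png'); T,t=snap('top','t4.png')
a=cv2.resize(im[60:300,160:480],None,fx=1.25,fy=1.25)
v=cv2.resize(s[220:370,340:430],None,fx=4,fy=4); a=np.vstack([a,cv2.resize(t[180:300,190:350],(400,300))])
cv2.imwrite('pics/c4.png',np.hstack([a,v])); o=robot.get_obs(); print(o['position'],o['grip_width'],o['ft_force'])
E
```

```text
[0.44871721 0.24295455 0.31762403] 0.07824364495438402 [-1.26708323 -0.08658432 -0.82929831]
```

View pics/c4.png

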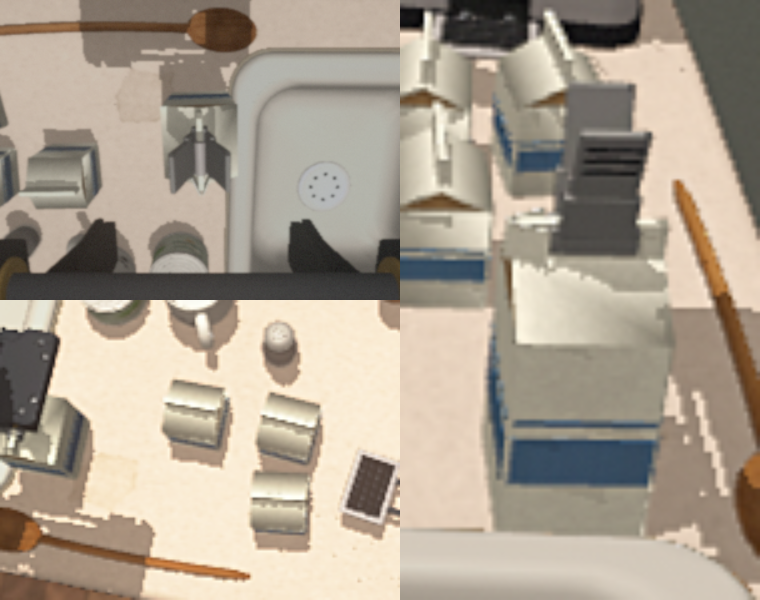

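The clip stands upright on the tall carton near mid-seam (side view at (600,190)). The carton is upright and small_carton_1 is undisturbed. The pedal is next: I'll rotate to yaw 90°, close the fingers and go over the pad.

Call:
play_rows --plan '[0,0,0.0833,0,0,0,0,0,0,0.0833,0,0,0,0,0,0,0.0833,0,0,0,0,0,0,0.0833,0,0,0,0,0,0,0.0833,0,0,0,0,0,0,0.0833,0,0,0,0,0,0,0.0833,0,0,0,0,0,0,0.0833,0,0,0,0,0,0,0.0833,0,0,0,0,0,0,0.0833,0,0,0,0,0,0,0.0833,0,0,0,0,0,0,0.0833,0,0,0,0]' --grip_force 20

```text
t: 12.9
position: [0.4478, 0.2426, 0.3151]
eef_rot: [-2.222, -2.219, 0.005]
ft_force: [0.5, 0.1, 0.1]
grip_width: 0.0007
finger_force: 0.0
```

Call:
play_rows --plan '[0,0,0,-0.24,0.01,0,0,0,0,0,-0.24,0.01,0,0,0,0,0,-0.24,0.01,0,0,0,0,0,-0.24,0.01,0,0,0,0,0,-0.24,0.01,0,0,0,0,0,-0.24,0.01,0,0,0,0,0,-0.24,0.01,0.1,0,0,0,0,-0.24,0.01,0.2,0,0,0,0,-0.24,0.01,0.2,0,0,0,0,-0.2,0.01,0.2,0,0,0,0,0,0,0,0,0,0,0,0,0,0,0]'

```text
t: 14.1
position: [0.4637, -0.1109, 0.21]
eef_rot: [-2.216, -2.221, 0.002]
ft_force: [-0.7, 0.9, -0.1]
grip_width: 0.0002
finger_force: 0.0
```

```bash
python3 - <<'E'
from h import *
o=robot.get_obs(); print(o['position'],o['joint_pos'].round(2))
rows([((.465,-.112,.085),down(np.pi/2)),((.465,-.112,.03),down(np.pi/2))])
E
```

```text
[ 0.46365904 -0.11092459  0.20997478] [-0.4  -0.12  1.93  0.    1.33 -0.4 ]
3 rows -> [ 0.465 -0.112  0.085]
   2 x -0.0008 -0.0004 0.0004 -0.003 0.004 0.278
   1 x -0.0008 -0.0004 0.0004 -0.003 0.003 0.278
2 rows -> [ 0.465 -0.112  0.03 ]
   2 x 0 -0.0001 0 0 0 0.183
```

Call:
play_rows --plan '[0,0,0,0,0,0.23,0,0,0,0,0,0,0.23,0,0,0,0,0,0,0.23,0,0,0,0,0,0,0.23,0,0,0,0,0,0,0.07,0,0,0,0,0,0,0.07,0,0,0,0,0,0,0.06,0,0,0,0,0,0,0.06,0,0,0,0,0,0,0,0,0,0,0,0,0,0,0]'

```text
t: 15.1
position: [0.4661, -0.1096, 0.0367]
eef_rot: [-2.216, -2.227, -0.002]
ft_force: [-2.0, 4.5, 4.5]
grip_width: 0.0006
finger_force: 2.8
```

Call:
play_rows --plan '[0,0,0,0,0,0.015,0,0,0,0,0,0,0.015,0,0,0,0,0,0,0,0,0,0,0,0,0,0,0]'

```text
t: 15.5
position: [0.4663, -0.1098, 0.0324]
eef_rot: [2.216, 2.226, 0.003]
ft_force: [-1.4, 5.7, 5.3]
grip_width: 0.0006
finger_force: 3.2
```

```bash
python3 - <<'E'
from h import *
S,s=snap('side','s5.png'); T,t=snap('top','t5.png'); o=robot.get_obs(); print(o['position'],o['ft_force'])
# lid edge estimate: did the bin's lid area change?
for n,a,b in (('side','s4.png','s5.png'),('top','t4.png','t5.png')):
    d=cv2.absdiff(cv2.imread('pics/'+a),cv2.imread('pics/'+b)).max(2)>40
    ys,xs=np.nonzero(d); print(n,d.sum(),xs.min(),xs.max(),ys.min(),ys.max())
hx=np.array([-.12,-.993,0]);o=np.array([.4465,-.2655,0])
for th in (0,.8,1.55,1.85):
    e=o+hx*.079+[0,0,.192]+.159*(-hx*np.cos(th)+np.array([0,0,np.sin(th)]))
    print(th,e.round(3),proj(T,e).round(),proj(S,e).round())
E
```

```text
[ 0.46633482 -0.10984524  0.03237501] [-1.48983912  4.89967008  4.95573398]
side 25289 326 639 0 367
top 45888 40 485 128 399
0 [ 0.456 -0.186  0.192] [368. 256.] [367. 169.]
0.8 [ 0.45  -0.234  0.306] [396. 256.] [371. 123.]
1.55 [ 0.437 -0.341  0.351] [451. 270.] [374.  98.]
1.85 [ 0.432 -0.387  0.345] [473. 278.] [374.  97.]
```

Call:
play_rows --plan '[0,0,0,0,0,0.017,0,0,0,0,0,0,0.017,0,0,0,0,0,0,0,0,0,0,0,0,0,0,0]'

```text
t: 16.0
position: [0.4667, -0.1099, 0.0297]
eef_rot: [-2.216, -2.227, -0.002]
ft_force: [-11.3, 9.7, 30.0]
grip_width: 0.0007
finger_force: 15.8
```

```bash
python3 - <<'E'
from h import *
S,s=snap('side','s6.png'); T,t=snap('top','t6.png'); o=robot.get_obs(); print(o['position'],o['ft_force'])
cv2.imwrite('pics/c5.png',np.hstack([cv2.resize(s[40:360,300:440],None,fx=1.8,fy=1.8),cv2.resize(t[150:350,240:520],None,fx=1.9,fy=576/200)[:, :540]]))
E
```

```text
[ 0.46669755 -0.10993284  0.02976382] [-12.28631309   9.88300756  31.03290565]
```

View pics/c5.png

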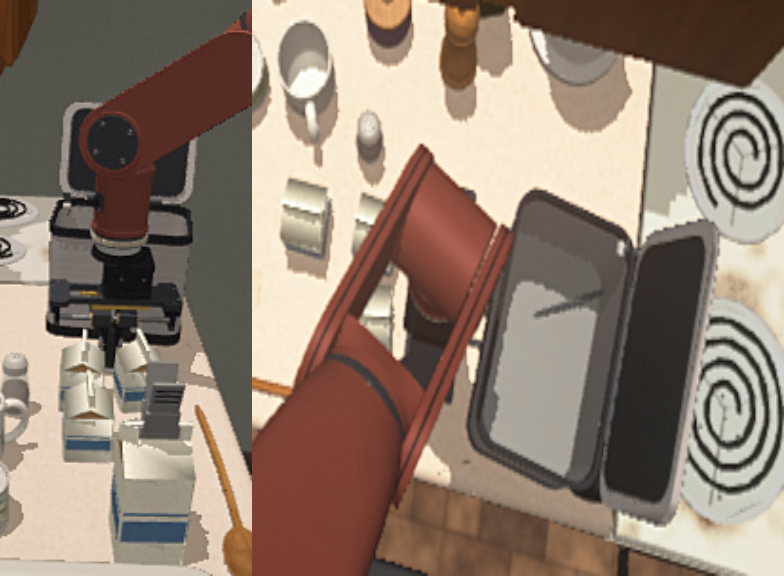

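The lid is fully open, leaning back past upright, and the pedal is on its stop (30 N). I'll release the pedal, rise, and measure how high the wrist sits.

Call:
play_rows --plan '[0,0,0,0,0,-0.05,0,0,0,0,0,0,-0.1,0,0,0,0,0,0,-0.1,0,0,0,0,0,0,-0.2,0,0,0,0,0,0,-0.25,0.3,0,0,0,0,0,-0.25,0.4,0,0,0,0,0,-0.25,0.45,0,0,0,0,0,-0.25,0.45,0,0,0,0,0,0,0.45]'

```text
t: 17.0
position: [0.4688, -0.1119, 0.2512]
eef_rot: [2.207, 2.218, 0.008]
ft_force: [0.9, 0.0, 0.6]
grip_width: 0.0322
finger_force: 0.0
```

```bash
python3 - <<'E'
from h import *
S,T=cam('side'),cam('top')
p,d=ray(S,(362.8,117.8))
for y in (-.05,-.1,-.15,-.2): print('wrist jt if y=',y,(p+d*(y-p[1])/d[1]).round(3))
f=lambda X,Y:(240+(X-252)/1.9,150+Y/2.88)
for q in [(530,192),(635,245),(472,440),(595,490)]: print('rim',plane(T,f(*q),.19).round(3))
S,s=snap('side','s7.png');T,t=snap('top','t7.png');W,w=snap('wrist','w7b.png'); np.savez('w7.npz',K=W[0],R=W[1],p=W[2])
a=cv2.imread('pics/t6.png')
print('lid change', (cv2.absdiff(a,t).max(2)[200:330,455:490]>40).mean())
o=robot.get_obs();print(o['position'])
for n,q in (('c1',(.5047,.0855)),('c2',(.509,-.019)),('c3',(.429,-.025))): print(n,proj(W,(*q,.1)).round(),proj(T,(*q,.1)).round())
E
```

```text
wrist jt if y= -0.05 [ 0.489 -0.05   0.362]
wrist jt if y= -0.1 [ 0.485 -0.1    0.35 ]
wrist jt if y= -0.15 [ 0.481 -0.15   0.338]
wrist jt if y= -0.2 [ 0.477 -0.2    0.327]
rim [ 0.558 -0.213  0.19 ]
rim [ 0.539 -0.35   0.19 ]
rim [ 0.344 -0.176  0.19 ]
rim [ 0.334 -0.329  0.19 ]
lid change 0.0
[ 0.46521443 -0.11066468  0.24346143]
c1 [373. -52.] [266. 222.]
c2 [372.  90.] [305. 228.]
c3 [281.  97.] [301. 258.]
```

```bash
cat >> h.py <<'E'
def blobs(im,x0=240,x1=330,y0=200,y1=285,amin=120):
    """grey-green carton blobs on the peach worktop, top view: centroid, area"""
    f=im.astype(int); m=((f[:,:,2]-f[:,:,0]<26)&(f.max(2)>95)).astype(np.uint8)
    m[:y0]=0;m[y1:]=0;m[:,:x0]=0;m[:,x1:]=0
    n,_,st,c=cv2.connectedComponentsWithStats(cv2.morphologyEx(m,cv2.MORPH_OPEN,np.ones((3,3))))
    return [(c[i].round(1).tolist(),int(st[i,4])) for i in range(1,n) if st[i,4]>amin]
E
python3 - <<'E'
from h import *
for f in ('top0','t2','t4','t7'): print(f,blobs(cv2.imread(f'pics/{f}.png')))
E
```

```text
top0 []
t2 []
t4 []
t7 []
```

```bash
python3 - <<'E'
from h import *
t=cv2.imread('pics/top0.png')
for uv in [(305,225),(305,240),(302,270),(300,258),(280,250),(285,215),(310,280)]: print(uv,t[uv[1],uv[0]])
E
```

```text
(305, 225) [177 209 220]
(305, 240) [102 120 129]
(302, 270) [103 120 128]
(300, 258) [231 251 248]
(280, 250) [198 229 246]
(285, 215) [187 218 238]
(310, 280) [137 160 187]
```

```bash
cat >> h.py <<'E'
def shift(im,ref,uv,r=14,s=16):
    """pixel shift of the thing at uv since picture ref, with match score"""
    u,v=uv; P=ref[v-r:v+r,u-r:u+r]; W=im[v-r-s:v+r+s,u-r-s:u+r+s]
    M=cv2.matchTemplate(W,P,cv2.TM_CCOEFF_NORMED); _,m,_,l=cv2.minMaxLoc(M); return l[0]-s,l[1]-s,round(m,3)
TOP={'c1':(267,226),'c2':(305,231),'c3':(302,262),'mug':(268,175),'salt':(302,197)}
E
python3 - <<'E'
from h import *
r0=cv2.imread('pics/t4.png')
for f in ('top0','t7'):
    t=cv2.imread(f'pics/{f}.png'); print(f,{k:shift(t,r0,uv) for k,uv in TOP.items()})
E
```

```text
top0 {'c1': (0, 0, 0.739), 'c2': (0, 0, 0.996), 'c3': (0, 0, 0.996), 'mug': (0, 0, 0.997), 'salt': (0, 0, 0.988)}
t7 {'c1': (0, 0, 0.976), 'c2': (-16, -10, 0.372), 'c3': (0, 0, 0.938), 'mug': (0, 0, 1.0), 'salt': (0, 0, 0.483)}
```

```bash
python3 - <<'E'
from h import *
y=np.radians(83)
rows([((.4297,-.0255,.16),down(y)),((.4297,-.0255,.099),down(y))])
rows([((.4465,-.2655,.26),down(y))],start=((.4297,-.0255,.26),down(y)))
rows([((.379,-.2573,.26),down(y))],start=((.4297,-.0255,.26),down(y)))
E
```

```text
3 rows -> [ 0.4297 -0.0255  0.16  ]
   1 x 0.0003 0.0001 0.0269 0.19 -0.078 0.185
   1 x 0.0003 0.0001 0.0269 0.186 -0.086 0.185
   1 x 0.0003 0.0001 0.0269 0.182 -0.094 0.185
2 rows -> [ 0.4297 -0.0255  0.099 ]
   2 x 0 0 0 0 0 0.204
6 rows -> [ 0.4465 -0.2655  0.26  ]
   6 x 0 0 0 -0.262 0.051 0
6 rows -> [ 0.379  -0.2573  0.26  ]
   6 x 0 0 0 -0.263 -0.025 0
```

Call:
play_rows --plan '[0,0,0.027,0.19,-0.078,0.185,0.45,0,0,0.027,0.186,-0.086,0.185,0.45,0,0,0.027,0.182,-0.094,0.185,0.45,0,0,0,0,0,0,0.45,0,0,0,0,0,0.13,0.45,0,0,0,0,0,0.13,0.45,0,0,0,0,0,0.14,0.45,0,0,0,0,0,0,0.45,0,0,0,0,0,0,0,0,0,0,0,0,0,0,0,0,0,0,0,0,0,0,0,0,0,0,0,0]' --grip_force 12

```text
t: 18.35
position: [0.4302, -0.0261, 0.1004]
eef_rot: [2.353, 2.079, 0.001]
ft_force: [1.6, 0.0, 0.0]
grip_width: 0.0151
finger_force: 0.0
```

Call:
play_rows --plan '[0,0,0,0,0,0,0,0,0,0,0,0,-0.1,0,0,0,0,0,0,-0.2,0,0,0,0,0,0,-0.2,0,0,0,0,0,0,-0.25,0,0,0,0,0,0,-0.25,0,0,0,0,0,0,-0.25,0,0,0,0,0,0,0,0]'

```text
t: 19.15
position: [0.4322, -0.0265, 0.2932]
eef_rot: [2.347, 2.075, 0.01]
ft_force: [-0.1, -0.3, -0.2]
grip_width: 0.0047
finger_force: 12.0
```

```bash
python3 - <<'E'
from h import *
o=robot.get_obs(); print(o['position'],o['grip_width'])
r0=cv2.imread('pics/t4.png'); T,t=snap('top','t8.png'); print({k:shift(t,r0,uv) for k,uv in TOP.items()})
y=np.radians(83); rows([((.379,-.2573,o['position'][2]),down(y))])
E
```

```text
[ 0.43224043 -0.02646162  0.29324181] 0.004728051596420108
{'c1': (12, 6, 0.361), 'c2': (-7, -8, 0.409), 'c3': (-16, -13, 0.158), 'mug': (1, -1, 0.235), 'salt': (-2, -6, 0.433)}
6 rows -> [ 0.379  -0.2573  0.2932]
   6 x 0.0007 0.0001 -0.0001 -0.262 -0.026 -0.003
```

Call:
play_rows --plan '[0,0,0,0,0,-0.2,0,0,0,0,0,0,-0.15,0,0,0,0,-0.262,-0.026,0,0,0,0,0,-0.262,-0.026,0,0,0,0,0,-0.262,-0.026,0,0,0,0,0,-0.262,-0.026,0,0,0,0,0,-0.262,-0.026,0,0,0,0,0,-0.262,-0.026,0,0,0,0,0,0,0,0,0,0,0,0,0,0,0,0]'

```text
t: 20.2
position: [0.3766, -0.257, 0.3378]
eef_rot: [-2.354, -2.076, -0.0]
ft_force: [0.1, 0.1, -0.2]
grip_width: 0.005
finger_force: 12.0
```

```bash
python3 - <<'E'
from h import *
o=robot.get_obs(); print(o['position'],o['grip_width'])
r0=cv2.imread('pics/t4.png'); T,t=snap('top','t9.png'); print({k:shift(t,r0,uv) for k,uv in TOP.items()})
y=np.radians(83); rows([((.379,-.2573,.155),down(y))])
E
```

```text
[ 0.37658348 -0.25700246  0.33778397] 0.005008781115718467
{'c1': (0, 0, 1.0), 'c2': (0, 0, 1.0), 'c3': (2, -2, 0.274), 'mug': (0, 0, 1.0), 'salt': (0, 0, 1.0)}
5 rows -> [ 0.379  -0.2573  0.155 ]
   5 x -0.0002 -0.0003 -0.0002 -0.001 0.003 0.244
```

c1 and c2 haven't moved. I'll lower the carton into the bin, release it and rise.

Call:
play_rows --plan '[0,0,0,0,0.016,0.2,0,0,0,0,0,0,0.2,0,0,0,0,0,0,0.2,0,0,0,0,0,0,0.2,0,0,0,0,0,0,0.2,0,0,0,0,0,0,0.2,0,0,0,0,0,0,0.02,0,0,0,0,0,0,0,0,0,0,0,0,0,0,0,0,0,0,0,0,0,0.2,0,0,0,0,0,0,0.3,0,0,0,0,0,0,0.3]'

```text
t: 21.45
position: [0.3801, -0.2577, 0.1573]
eef_rot: [2.353, 2.079, 0.0]
ft_force: [0.1, -0.1, 0.6]
grip_width: 0.0209
finger_force: 0.0
```

Call:
play_rows --plan '[0,0,0,0,0,0,0.3,0,0,0,0,0,-0.2,0.3,0,0,0,0,0,-0.2,0.3,0,0,0,0,0,-0.2,0.35,0,0,0,0,0,-0.2,0.45,0,0,0,0,0,0,0.45]'

```text
t: 22.05
position: [0.3814, -0.259, 0.2815]
eef_rot: [2.348, 2.075, 0.001]
ft_force: [0.5, 0.5, 0.7]
grip_width: 0.0369
finger_force: 0.0
```

```bash
python3 - <<'E'
from h import *
o=robot.get_obs(); print(o['position'],o['grip_width'])
y=np.radians(86.8)
p=(.5085,-.019)
rows([((.5085,-.019,.26),down(y))]) 
rows([((*p,.099),down(y))],start=((*p,.26),down(y))) 
E
```

```text
[ 0.38137725 -0.25898812  0.28148699] 0.03691191542783414
7 rows -> [ 0.5085 -0.019   0.26  ]
   1 x 0.0006 0.0005 -0.0062 0.242 0.092 0.02
   1 x 0.0006 0.0005 -0.0062 0.241 0.094 0.02
   1 x 0.0006 0.0005 -0.0062 0.24 0.097 0.02
   1 x 0.0006 0.0005 -0.0062 0.239 0.099 0.02
   1 x 0.0006 0.0005 -0.0062 0.238 0.101 0.02
   1 x 0.0006 0.0005 -0.0062 0.237 0.104 0.02
   1 x 0.0006 0.0005 -0.0062 0.236 0.106 0.02
4 rows -> [ 0.5085 -0.019   0.099 ]
   4 x 0 0 0 0 0 0.268
```

Call:
play_rows --plan '[0,0,-0.0062,0.24,0.099,0,0.45,0,0,-0.0062,0.24,0.099,0,0.45,0,0,-0.0062,0.24,0.099,0,0.45,0,0,-0.0062,0.24,0.099,0,0.45,0,0,-0.0062,0.24,0.099,0,0.45,0,0,-0.0062,0.24,0.099,0,0.45,0,0,-0.0062,0.24,0.099,0,0.45,0,0,0,0,0,0,0.45,0,0,0,0,0,0,0.45]'

```text
t: 22.95
position: [0.5065, -0.0156, 0.2755]
eef_rot: [-2.279, -2.161, 0.002]
ft_force: [-0.3, -0.4, -0.3]
grip_width: 0.0389
finger_force: 0.0
```

```bash
python3 - <<'E'
from h import *
o=robot.get_obs(); print(o['position'],o['grip_width'])
C,im=snap('wrist','w8.png'); S,s=snap('side','s8.png'); T,t=snap('top','t10.png')
print(proj(C,(.5085,.0095,.1)).round(),proj(C,(.5085,-.019,.1)).round(),proj(C,(.505,.0855,.1)).round())
g=cv2.cvtColor(im,6)
# bright fin columns just at c2's near end rows
u,v=proj(C,(.5085,.0,.1)).round().astype(int); print(g[v,u-25:u+26].tolist())
r=cv2.imread('pics/s4.png'); print('side c2,c1',shift(s,r,(345,243),8,8),shift(s,r,(348,272),14,8))
rows([((.5088,-.019,.16),down(np.radians(86.8))),((.5088,-.019,.099),down(np.radians(86.8)))])
E
```

```text
[ 0.50649293 -0.01562286  0.27549985] 0.0388854464327528
[324. 160.] [325. 186.] [317.  81.]
[133, 123, 119, 122, 127, 130, 136, 138, 147, 149, 154, 157, 164, 167, 171, 177, 181, 186, 187, 191, 188, 169, 150, 153, 166, 198, 217, 224, 223, 220, 217, 213, 210, 208, 205, 203, 198, 194, 190, 183, 179, 174, 172, 166, 162, 156, 148, 143, 136, 129, 123]
side c2,c1 (0, 0, 0.923) (0, 0, 1.0)
3 rows -> [ 0.5088 -0.019   0.16  ]
   3 x -0.0002 0.0001 -0.0001 -0.004 0.006 0.258
2 rows -> [ 0.5088 -0.019   0.099 ]
   2 x 0.0001 0 -0.0001 0.001 0 0.203
```

Call:
play_rows --plan '[0,0,0,-0.012,0.018,0.2,0.45,0,0,0,0,0,0.2,0.45,0,0,0,0,0,0.2,0.45,0,0,0,0,0,0.2,0.45,0,0,0,0,0,0.2,0.45,0,0,0,0,0,0.17,0.45,0,0,0,0,0,0,0.45,0,0,0,0,0,0,0,0,0,0,0,0,0,0,0,0,0,0,0,0,0,0,0,0,0,0,0,0,0,0,0,0,0,0,0]'

```text
t: 24.3
position: [0.5099, -0.0182, 0.1018]
eef_rot: [2.281, 2.159, 0.001]
ft_force: [0.1, 0.0, 0.2]
grip_width: 0.0072
finger_force: 0.1
```

Call:
play_rows --plan '[0,0,0,0,0,0,0,0,0,0,0,0,-0.1,0,0,0,0,0,0,-0.2,0,0,0,0,0,0,-0.25,0,0,0,0,0,0,-0.25,0,0,0,0,0,0,-0.25,0,0,0,0,0,0,-0.25,0,0,0,0,0,0,-0.25,0,0,0,0,0,0,0,0]'

```text
t: 25.2
position: [0.5118, -0.0185, 0.3401]
eef_rot: [2.275, 2.154, 0.01]
ft_force: [0.2, 1.2, -0.3]
grip_width: 0.0051
finger_force: 12.0
```

```bash
python3 - <<'E'
from h import *
o=robot.get_obs(); print(o['position'],o['grip_width'])
y=np.radians(83); z=o['position'][2]
rows([((.514,-.2737,z),down(y)),((.514,-.2737,.155),down(y))])
E
```

```text
[ 0.51182242 -0.0184862   0.34010712] 0.005117810442366412
6 rows -> [ 0.514  -0.2737  0.3401]
   1 x 0.0011 0.0001 0.0071 -0.283 0.018 0.001
   1 x 0.0011 0.0001 0.0071 -0.283 0.021 0.001
   1 x 0.0011 0.0001 0.0071 -0.283 0.024 0
   1 x 0.0011 0.0001 0.0071 -0.282 0.027 0
   1 x 0.0011 0.0001 0.0071 -0.282 0.031 0
   1 x 0.0011 0.0001 0.0071 -0.282 0.034 0
5 rows -> [ 0.514  -0.2737  0.155 ]
   5 x 0 0 0 0 0 0.247
```

Call:
play_rows --plan '[0,0,0,0,0,0.1,0,0,0,0,0,0,0.08,0,0,0,0.007,-0.283,0.02,0,0,0,0,0.007,-0.283,0.02,0,0,0,0,0.007,-0.283,0.022,0,0,0,0,0.007,-0.282,0.022,0,0,0,0,0.007,-0.282,0.025,0,0,0,0,0.007,-0.282,0.025,0,0,0,0,0,0,0,0,0,0,0,0,0,0,0,0]'

```text
t: 26.2
position: [0.507, -0.2731, 0.3026]
eef_rot: [-2.349, -2.077, 0.001]
ft_force: [0.6, -0.2, -0.3]
grip_width: 0.0049
finger_force: 12.0
```

```bash
python3 - <<'E'
from h import *
o=robot.get_obs(); print(o['position'],o['grip_width'],o['ft_force'])
y=np.radians(83)
rows([((.511,-.2737,.155),down(y))])
r0=cv2.imread('pics/t4.png'); T,t=snap('top','t11.png'); print({k:shift(t,r0,uv) for k,uv in TOP.items()})
E
```

```text
[ 0.50702217 -0.27310773  0.30259223] 0.004944669015717764 [ 0.55903021 -0.15286165 -0.33432252]
4 rows -> [ 0.511  -0.2737  0.155 ]
   2 x -0.0008 -0.0005 -0.0002 -0.001 0.008 0.246
   1 x -0.0008 -0.0005 -0.0002 -0.001 0.007 0.246
   1 x -0.0008 -0.0005 -0.0002 0 0.007 0.246
{'c1': (0, 0, 1.0), 'c2': (16, 16, 0.209), 'c3': (16, 13, 0.334), 'mug': (0, 0, 1.0), 'salt': (0, 0, 1.0)}
```

Call:
play_rows --plan '[0,0,0,0,0.026,0.2,0,0,0,0,0,0,0.2,0,0,0,0,0,0,0.2,0,0,0,0,0,0,0.2,0,0,0,0,0,0,0.18,0,0,0,0,0,0,0,0,0,0,0,0,0,0,0,0,0,0,0,0,0,0.2,0,0,0,0,0,0,0.3,0,0,0,0,0,0,0.3,0,0,0,0,0,0,0.3,0,0,0,0,0,-0.15,0.3]'

```text
t: 27.45
position: [0.5105, -0.2725, 0.1792]
eef_rot: [-2.348, -2.079, 0.002]
ft_force: [-0.5, 0.5, 0.9]
grip_width: 0.0252
finger_force: 0.0
```

Call:
play_rows --plan '[0,0,0,0,0,-0.2,0.3,0,0,0,0,0,-0.2,0.3,0,0,0,0,0,-0.2,0.45,0,0,0,0,0,0,0.45]'

```text
t: 27.85
position: [0.5144, -0.2753, 0.278]
eef_rot: [2.345, 2.077, 0.003]
ft_force: [-0.3, -1.4, 1.6]
grip_width: 0.0346
finger_force: 0.0
```

```bash
python3 - <<'E'
from h import *
o=robot.get_obs(); print(o['position'],o['grip_width'])
rows([((.505,.0855,o['position'][2]),down(np.radians(90)))],step=.046)
E
```

```text
[ 0.51442363 -0.27525916  0.27795973] 0.034625592989116036
8 rows -> [0.505  0.0855 0.278 ]
   1 x 0.0006 0.0004 -0.0097 0.297 -0.044 -0.002
   1 x 0.0006 0.0004 -0.0097 0.298 -0.04 -0.001
   1 x 0.0006 0.0004 -0.0097 0.299 -0.035 -0.001
   1 x 0.0006 0.0004 -0.0097 0.299 -0.031 -0.001
   1 x 0.0006 0.0004 -0.0097 0.3 -0.026 -0.001
   1 x 0.0006 0.0004 -0.0097 0.3 -0.021 -0.001
   1 x 0.0006 0.0004 -0.0097 0.3 -0.017 0
   1 x 0.0006 0.0004 -0.0097 0.3 -0.012 0
```

Call:
play_rows --plan '[0,0,-0.0097,0.297,-0.044,0,0.45,0,0,-0.0097,0.298,-0.04,0,0.45,0,0,-0.0097,0.299,-0.035,0,0.45,0,0,-0.0097,0.299,-0.031,0,0.45,0,0,-0.0097,0.3,-0.026,0,0.45,0,0,-0.0097,0.3,-0.021,0,0.45,0,0,-0.0097,0.3,-0.017,0,0.45,0,0,-0.0097,0.3,-0.012,0,0.45,0,0,0,0,0,0,0.45,0,0,0,0,0,0,0.45]'

```text
t: 28.85
position: [0.5024, 0.0878, 0.2714]
eef_rot: [-2.218, -2.225, 0.001]
ft_force: [0.3, -0.1, 0.2]
grip_width: 0.0394
finger_force: 0.0
```

```bash
python3 - <<'E'
from h import *
C,im=snap('wrist','w9.png'); S,s=snap('side','s9.png')
g=cv2.cvtColor(im,6); u,v=proj(C,(.505,.1,.1)).round().astype(int); print(u,g[v,u-25:u+26].tolist())
print('side c1',shift(s,cv2.imread('pics/s4.png'),(348,272),14,8))
rows([((.505,.0855,.10),down(np.pi/2))])
E
```

```text
326 [116, 110, 110, 114, 116, 119, 121, 122, 130, 135, 138, 138, 140, 143, 148, 151, 146, 144, 144, 144, 144, 150, 156, 172, 200, 210, 211, 202, 174, 149, 146, 142, 142, 141, 137, 134, 135, 132, 140, 160, 168, 167, 163, 154, 149, 143, 138, 134, 128, 120, 127]
side c1 (0, 0, 0.86)
4 rows -> [0.505  0.0855 0.1   ]
   4 x -0.0001 0.0001 0 -0.001 0.004 0.286
```

Call:
play_rows --plan '[0,0,0,-0.01,0.017,0.22,0.45,0,0,0,0,0,0.22,0.45,0,0,0,0,0,0.22,0.45,0,0,0,0,0,0.22,0.45,0,0,0,0,0,0.2,0.45,0,0,0,0,0,0.06,0.45,0,0,0,0,0,0,0.45,0,0,0,0,0,0,0,0,0,0,0,0,0,0,0,0,0,0,0,0,0,0,0,0,0,0,0,0,0,0,0,0,0,0,0]'

```text
t: 30.15
position: [0.5057, 0.0856, 0.1016]
eef_rot: [2.22, 2.222, 0.001]
ft_force: [0.0, 0.4, -0.8]
grip_width: 0.0072
finger_force: 0.1
```

Call:
play_rows --plan '[0,0,0,0,0,0,0,0,0,0,0,0,-0.1,0,0,0,0,0,0,-0.2,0,0,0,0,0,0,-0.25,0,0,0,0,0,0,-0.25,0,0,0,0,0,0,-0.25,0,0,0,0,0,0,-0.2,0,0,0,0,0,0,-0.2,0,0,0,0,0,0,0,0]'

```text
t: 31.05
position: [0.5074, 0.0856, 0.3238]
eef_rot: [2.216, 2.218, 0.01]
ft_force: [0.5, 0.0, 0.1]
grip_width: 0.005
finger_force: 12.0
```

```bash
python3 - <<'E'
from h import *
o=robot.get_obs(); print(o['position'],o['grip_width'])
y=np.radians(83); z=o['position'][2]
rows([((.4465,-.2655,z),down(y))],step=.046)
E
```

```text
[0.50742845 0.08564253 0.32376664] 0.0049938719110271725
8 rows -> [ 0.4465 -0.2655  0.3238]
   1 x 0.0007 -0.0001 0.0098 -0.293 -0.051 0
   1 x 0.0007 -0.0001 0.0098 -0.293 -0.047 0
   1 x 0.0007 -0.0001 0.0098 -0.294 -0.042 0
   1 x 0.0007 -0.0001 0.0098 -0.295 -0.037 0
   1 x 0.0007 -0.0001 0.0098 -0.295 -0.033 0
   1 x 0.0007 -0.0001 0.0098 -0.296 -0.028 0
   1 x 0.0007 -0.0001 0.0098 -0.296 -0.024 0
   1 x 0.0007 -0.0001 0.0098 -0.296 -0.019 0
```

Call:
play_rows --plan '[0,0,0.0098,-0.293,-0.051,0,0,0,0,0.0098,-0.293,-0.047,0,0,0,0,0.0098,-0.294,-0.042,0,0,0,0,0.0098,-0.295,-0.037,0,0,0,0,0.0098,-0.295,-0.033,0,0,0,0,0.0098,-0.296,-0.028,0,0,0,0,0.0098,-0.296,-0.024,0,0,0,0,0.0098,-0.296,-0.019,0,0,0,0,0,0,0,0,0,0,0,0,0,0,0,0]'

```text
t: 32.05
position: [0.4438, -0.2661, 0.3172]
eef_rot: [-2.354, -2.077, -0.0]
ft_force: [-0.9, 0.4, 0.3]
grip_width: 0.0048
finger_force: 12.0
```

```bash
python3 - <<'E'
from h import *
o=robot.get_obs(); print(o['position'],o['grip_width'])
rows([((.4465,-.2655,.155),down(np.radians(83)))])
C,im=snap('wrist','w10.png'); T,t=snap('top','t12.png'); S,s=snap('side','s12.png')
cv2.imwrite('pics/c6.png',np.hstack([cv2.resize(im[40:300,100:540],None,fx=1.2,fy=1.2),cv2.resize(s[60:320,300:440],None,fx=1.2,fy=1.2)]))
E
```

```text
[ 0.44382722 -0.26611148  0.31719758] 0.00482835691476838
4 rows -> [ 0.4465 -0.2655  0.155 ]
   2 x -0.0003 -0.0003 -0.0004 0.001 0.005 0.27
   1 x -0.0003 -0.0003 -0.0004 0.001 0.004 0.27
   1 x -0.0003 -0.0003 -0.0004 0.002 0.004 0.27
```

View pics/c6.png

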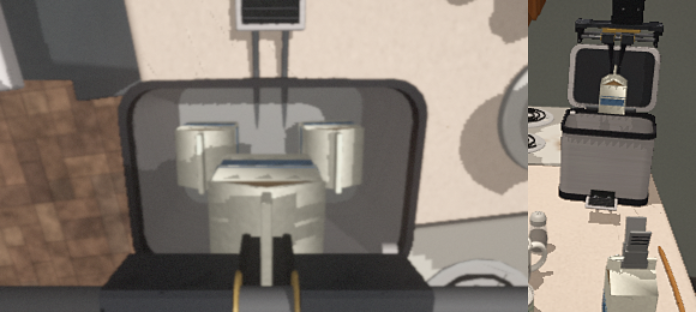

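Both cartons stand in the bin on either side of the free middle slot, and the lid is open behind. I'll lower the last carton in.

Call:
play_rows --plan '[0,0,0,0.004,0.018,0.2,0,0,0,0,0,0,0.2,0,0,0,0,0,0,0.2,0,0,0,0,0,0,0.2,0,0,0,0,0,0,0.2,0,0,0,0,0,0,0.08,0,0,0,0,0,0,0,0,0,0,0,0,0,0,0,0,0,0,0,0,0,0.15,0,0,0,0,0,0,0.25,0,0,0,0,0,0,0.3,0,0,0,0,0,0,0.3]'

```text
t: 33.4
position: [0.4475, -0.2657, 0.1571]
eef_rot: [2.353, 2.081, 0.0]
ft_force: [1.2, -1.4, -0.3]
grip_width: 0.024
finger_force: 0.0
```

Call:
play_rows --plan '[0,0,0,0,0,-0.15,0.3,0,0,0,0,0,-0.2,0.3,0,0,0,0,0,-0.2,0.3,0,0,0,0,0,-0.25,0.3,0,0,0,0,0,-0.25,0,0,0,0,0,0,-0.25,0,0,0,0,0,0,0,0]'

```text
t: 34.1
position: [0.449, -0.2669, 0.3584]
eef_rot: [2.345, 2.074, 0.003]
ft_force: [0.8, -0.1, -0.2]
grip_width: 0.0097
finger_force: 0.0
```

```bash
python3 - <<'E'
from h import *
o=robot.get_obs(); print(o['position'],o['grip_width'],o['joint_pos'].round(2))
C,im=snap('wrist','w11.png');T,t=snap('top','t13.png')
hx=np.array([-.12,-.993,0]);oo=np.array([.4465,-.2655,0])
e=oo+hx*.079+[0,0,.192]+.159*(-hx*np.cos(1.85)+np.array([0,0,np.sin(1.85)]))
print(e, proj(C,e))
q=oo+hx*.079
print('lid edge',e.round(3),'behind', (e+hx*.05).round(3))
E
```

```text
[ 0.44901951 -0.266948    0.35836   ] 0.009733754550279092 [-0.69 -0.09  1.63  0.    1.59 -0.56]
[ 0.43176174 -0.38745912  0.34484276] [319.90594397 414.10012846]
lid edge [ 0.432 -0.387  0.345] behind [ 0.426 -0.437  0.345]
```

```bash
python3 - <<'E'
from h import *
y=np.radians(83); D=down(y)
rows([((.449,-.267,.425),D),((.422,-.475,.425),D),((.422,-.475,.325),D),((.440,-.32,.325),D)],step=.042)
E
```

```text
2 rows -> [ 0.449 -0.267  0.425]
   1 x 0.0007 0.0004 -0.0001 -0.004 0.006 -0.241
   1 x 0.0007 0.0004 -0.0001 -0.004 0.005 -0.241
5 rows -> [ 0.422 -0.475  0.425]
   5 x 0 0 0 -0.28 -0.002 0
3 rows -> [ 0.422 -0.475  0.325]
   3 x 0 0 0 0.001 0 0.222
4 rows -> [ 0.44  -0.32   0.325]
   4 x 0 0 0 0.26 -0.002 0
```

Call:
play_rows --plan '[0,0,0,0,0,-0.24,0,0,0,0,0,0,-0.24,0,0,0,0,0,0,0,0,0,0,0,-0.28,0,0,0,0,0,0,-0.28,0,0,0,0,0,0,-0.28,0,0,0,0,0,0,-0.28,0,0,0,0,0,0,-0.28,0,0,0,0,0,0,0,0,0,0]'

```text
t: 35.1
position: [0.4193, -0.4778, 0.4182]
eef_rot: [-2.353, -2.072, 0.001]
ft_force: [-0.5, 1.3, 0.2]
grip_width: 0.0003
finger_force: 0.0
```

Call:
play_rows --plan '[0,0,0,0,0,0,0,0,0,0,0,0,0.2,0,0,0,0,0,0,0.2,0,0,0,0,0,0,0.2,0,0,0,0,0,0,0.06,0,0,0,0,0,0,0,0,0,0,0,0,0,0,0]'

```text
t: 35.8
position: [0.4222, -0.4736, 0.3261]
eef_rot: [2.351, 2.081, -0.0]
ft_force: [-0.2, -0.1, 0.2]
grip_width: 0.0005
finger_force: 0.0
```

Call:
play_rows --plan '[0,0,0,0.1,0,0,0,0,0,0,0.1,0,0,0,0,0,0,0.1,0,0,0,0,0,0,0.1,0,0,0,0,0,0,0.1,0,0,0,0,0,0,0.1,0,0,0,0,0,0,0,0,0,0]'

```text
t: 36.5
position: [0.4331, -0.3824, 0.3248]
eef_rot: [2.351, 2.084, 0.001]
ft_force: [-0.2, 0.3, 0.5]
grip_width: 0.0004
finger_force: 0.0
```

Call:
play_rows --plan '[0,0,0,0.1,0,0,0,0,0,0,0.1,0,0,0,0,0,0,0.1,0,0,0,0,0,0,0.1,0,0,0,0,0,0,0.1,0,0,0,0,0,0,0,0,0,0,0,0,0,0,0,0,0,0,0,0,0,0,0,0]'

```text
t: 37.3
position: [0.4417, -0.3104, 0.3245]
eef_rot: [2.353, 2.081, -0.0]
ft_force: [-0.1, -0.2, -0.1]
grip_width: 0.0008
finger_force: 0.0
```

Call:
play_rows --plan '[0,0,0,0,0,-0.2,0,0,0,0,0,0,-0.2,0,0,0,0,0,0,-0.2,0,0,0,0,-0.2,0,0,0,0,0,0,-0.3,0,0,0,0,0,0,-0.3,0,0,0,0,0,0,-0.3,0,0,0,0,0,0,-0.3,0,0,0,0,0,0,-0.3,0,0,0,0,0,0,0,0,0,0]'

```text
t: 38.3
position: [0.4076, -0.5687, 0.4094]
eef_rot: [-2.356, -2.071, 0.001]
ft_force: [-0.8, -0.0, -0.3]
grip_width: 0.0003
finger_force: 0.0
```

```bash
python3 - <<'E'
from h import *
o=robot.get_obs(); print(o['t'],o['position'],o['ft_force'])
S,s=snap('side','s14.png');T,t=snap('top','t14.png')
a=cv2.resize(s[80:370,250:450],None,fx=1.5,fy=1.5); b=cv2.resize(t[130:320,180:480],None,fx=1.6,fy=435/190)
cv2.imwrite('pics/c7.png',np.hstack([a,b]))
r=cv2.imread('pics/t13.png'); print({k:shift(t,cv2.imread('pics/t4.png'),TOP[k]) for k in ('mug','salt')})
E
```

```text
38.3 [ 0.40756243 -0.56869073  0.40943898] [-0.80535025 -0.01275901 -0.25928854]
{'mug': (0, 0, 0.997), 'salt': (0, 0, 0.997)}
```

View pics/c7.png

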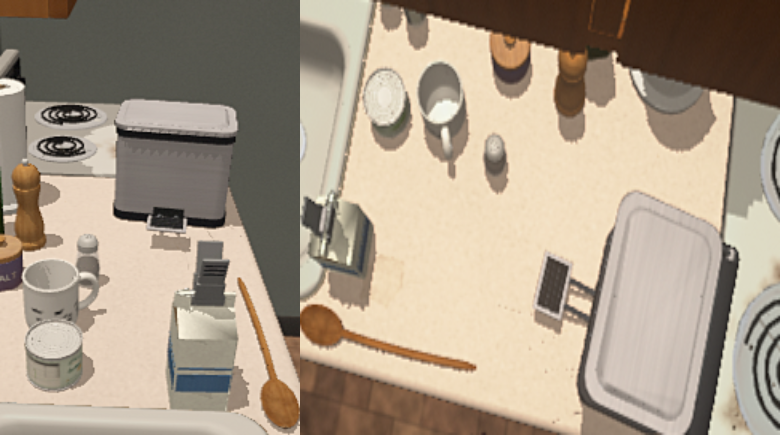

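The lid is shut, no small cartons are left on the worktop, the clip is upright on the standing tall carton, and the other things haven't moved. I'll hand the job in.

```bash
python3 -c "
from station import robot
print(robot.sign_off())"
```

```text
the job is handed in; nothing more can be done
None
```

The clip is upright near the middle of the tall carton's seam with the carton standing, all three small cartons are in the bin with the lid shut, the other things are where they were, and I handed the job in at about 38 s of the 210 s allowed (no verdict came back).

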